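Seat a milling blank in its holder and latch it

TASK

The loose white milling blank lies on the metal loading deck between two holders. With the fingertips, push it sideways over the rim of the empty holder until it drops flat into the round recess; then push that holder's latch by its upright pin, all the way round to its stop, so that the latch arm lies over the blank. The blank is only slid, never lifted, and the jar, the vial and the tape roll stay where they are.

Things in the scene. Friction and masses are not known exactly. Their poses are not given: they have to be found in the camera images.
- blank_mid (a point): Centre (half-way up) of the loose blank: an ivory-white disc of pressed ceramic, diameter 98 mm, 12 mm thick, 0.22 to 0.36 kg, z along its axis. At the start it lies flat on the deck, its centre within 30 mm of the deck's middle line.
- deck: Fixed aluminium loading deck, a plain block with its top 20 mm above the table, 130 mm long in y, x from -65 to +95 mm. Origin: on its underside, mid-way between the two recess centres. The holders, equally high and 120 mm long in y, stand flush against its +y and -y ends; which is the empty one varies. Deck and holders have the same x and y directions.
- recess (a point): Centre of the mouth of the empty holder's round recess, 20 mm above the table, 125 mm from the deck's origin along the deck's y or -y. Recess: diameter 102 mm, 12 mm deep, flat floor, so a seated blank is flush with the top. A blank pushed towards it starts to tip in when its centre is about 14 mm away and lies flat once its centre is within 2 mm. x and y: the holder's axes.
- latch (a joint): Angle (rad) of the empty holder's latch about its upright pivot. 0 = closed, at its stop, the arm pointing to the holder's -x, over the blank. It starts open at 1.4 to 1.7, the arm pointing roughly to the holder's -y, beside the recess; limit 1.75. Closing turns it clockwise seen from above. It stays where it is left; about 0.6 N at the pin moves it.
- latch_pivot (a point): On the latch's pivot axis, 2.5 mm above the holder's top (the height of the arm's underside), 78 mm from the recess centre along the holder's x. The hub round it is 18 mm across and 10 mm high. Its own x turns with the latch; the arm points along its -x.
- latch_pin (a point): Top centre of the latch's upright round steel pin, 10 mm in diameter, 52.5 mm above the table, 50 mm from the pivot axis. The pin rises 24 mm above the arm; the dark steel arm is 12 mm wide, 6 mm thick and ends 55 mm from the pivot axis; its underside is 2.5 mm above the holder's top.
- loaded_recess (a point): Centre of the top of the blank in the other holder, 20 mm above the table, at the opposite end of the deck. That holder is the same, but already holds a blank, flush, with its latch closed over it (arm and pin, 52.5 mm high over the table, from this point's x = 23 to 88 mm); it is all fixed and is left as it is.
- jar_mid (a point): Centre (30 mm up) of a loose white jar with a blue lid, 52 mm in diameter, 60 mm high, standing on the table beyond the deck. Leave it alone.
- vial_mid (a point): Centre (30 mm up) of a loose small amber bottle, 28 mm in diameter, 60 mm high, standing on the table beyond the deck. Leave it alone.
- tape_mid (a point): Centre (10 mm up) of a loose white tape roll, 52 mm in diameter, 20 mm high, lying on the table beyond the deck. Leave it alone.
There are look-alikes about, which are no part of the job. Of the things like the part that bears blank_mid, leave any that is green, orange or purple; of the rest the smaller one is meant.

How it is judged:
On the way, in this order (a step that is already met when the one before it is completed fails the run):
1. the blank lies flat in the empty holder's recess (horizontal distance between blank_mid and recess below 0.005 m and z of blank_mid in the frame of recess below -0.004 m and angle between blank_mid's own z axis and vertical below 0.04 rad), for 0.2 s.
2. the latch is pushed shut over the blank (value of joint latch below 0.1 rad), for 0.2 s.
At the end, for the whole second after the job is handed in: The loose blank lies flat in the empty holder's recess (centre within 5 mm, centre at least 4 mm below the holder's top, tilt under 0.04 rad) and the latch is closed to within 0.1 rad of its stop (all of step 1 and value of joint latch below 0.1 rad); the robot touches nothing.
It fails at once if the blank is lifted (its centre more than 12 mm higher than when lying on the deck) (z of blank_mid in the frame of deck above 0.038 m).
It fails at once if the jar, the vial or the tape roll is moved by more than 15 mm (distance of any of jar_mid, vial_mid, tape_mid from where it was at the start of the episode above 0.015 m).
It also fails if it takes over 54 s, if anything falls off the work surface, if the arm or the gripper's body presses on something with over 40 N, if the wrist force passes 120 N, or if a joint passes its speed limit or range.

ROBOT

A 6-joint arm with a two-finger parallel gripper is mounted at the origin on the work surface. World frame = base frame: x ahead of the robot, y to its left, z up, the work surface at z = 0. Lengths are in m, angles in rad, forces in N, time in s.
With the tool pointing down it reaches from about 0.35 to 0.875 m from the base axis. Payload 15.5 kg.
Tool frame: the origin (TCP) lies at the very end of the fingers, on their centre line; the grasp point (between the pads) lies behind it (env.grasp_offset is the x of the grasp point in the tool frame, in m); x points along the fingers, y is the direction in which the jaws open and shut, and the axes are right-handed (so a half turn about x gives the same grasp; the last joint's range is limited). The gripper opens to 85 mm and grips with 20 to 120 N. Pads are 22 mm wide; open, the fingers measure 114 mm over their backs; the gripper's body (76 mm by 85 mm) begins 54 mm behind the grasp point. The pads swing forward as they close: fully open they stand 13 mm farther back than shut.
Start: joints at [-0.096, 0.494, 1.345, -0, 1.302, -0.096], TCP at [0.625, 0, 0.231] pointing down, gripper open.
Joint ranges: [-2.91, 2.91], [-0.82, 2.16], [0.22, 2.67], [-1.22, 4.37], [0.12, 2.79], [-3.08, 3.08]. Speed limits (rad/s): [1.89, 1.89, 2.57, 3.01, 3.01, 3.01].

INTERFACE

Orientations are given as a 3x3 rotation matrix whose columns are the frame's x, y, z axes.
In Python, from rig import status, viewer, close_job, env gives the robot as it stands.
- The arm moves only by the shell command python3 -m crank 'ROWS' [OPENING] [FORCE]. ROWS is a JSON object of lists of equal length, an entry for each row: "xyz": the shift along the tool's x, y, z in mm, a list of three; "angular": the turn, a rotation vector about the tool's x, y, z in degrees, a list of three. A call has 1 to 20 rows; each row shifts and turns the commanded pose from where the row before left it, along the tool's axes as they then stand; what a row does not reach is not made up. A row lasts 1/8 s, in which the tool goes at most 62.5 mm and 10.7 degrees, less where a joint would pass 70% of its speed; a pose out of reach is approached as far as the arm can. A call with a gripper value outside its range is refused whole. OPENING is the opening, from 0 (shut) to 1 (fully open), set as the call begins (- or left out, the last holds). The fingers move at their own pace and stop on an object; FORCE is the grip in N (left out, the last holds). Time passes only in rows, so rows that do not move let the fingers close. It gives the time, the measured TCP pose, the force and the opening at its end, in the units of the state.
- status.get_state(): the state, without advancing time (a new reading comes with each control period).
- viewer.get_image(name): name is "scene" or "side" or "wrist"; returns a dict with "img" (480x640x3 uint8, red, green, blue), "camera_matrix" (3x3 intrinsics, pixels), "origin" and "rotation" of the camera in the world; the wrist camera has in their place "mount" (4x4, takes a point from camera to tool coordinates, whose origin is the TCP and whose axes are the tool frame's). Camera axes: x right, y up, looking along -z (the intrinsics and any distortion apply to the point x, -y, -z); pixel columns grow to the right and rows downward; lengths in m; the calibration is good to about 2 mm. The wrist camera is an equidistant fisheye: a pixel r from the principal point sees the ray r / f radians off the axis. A picture is of the moment at which its call begins: read the wrist's pose just before it. There is no depth.
- close_job(): hands the job in, once; it reports no verdict.
The state is a dict: "time": time; "joint_positions": joint angles; "qd": joint speeds; "joint_torque": joint torques, N m; "position": TCP position; "tool_rot": TCP orientation; "contact_force": force on the tool from outside, world axes, zero at the start; "wrist_torque": the same for the moment, N m; "grip_width": finger opening in m.
Only numpy, scipy, OpenCV 4.12 (cv2) and the standard library are available. Lean on these libraries where they do the work, as an engineer would, in place of code of your own. Each camera call takes 0.05 s, during which the arm holds its last target. There are 200 camera calls.

## Working session

There is one attempt and no reset: what is moved stays moved. The work goes in short steps, Python scripts to look and compute and a shell command to move; the robot and the scene stay as the last step left them, time stands still between calls to the robot, and variables do not carry over. Pictures are saved under pics/ and viewed, about 8 in all and at most 12, crops included, and the job is handed in when it is done.

```bash
ls; mkdir -p pics; python3 - <<'E'
from rig import status, viewer, env
import cv2,numpy as np,pickle
s=status.get_state(); print({k:np.round(v,3).tolist() for k,v in s.items()}, env.grasp_offset)
d={}
for n in ("scene","side","wrist"):
    r=viewer.get_image(n); d[n]=r; cv2.imwrite(f"pics/{n}0.png",r["img"][...,::-1])
    print(n,{k:np.round(v,3).tolist() for k,v in r.items() if k!="img"})
pickle.dump((s,d),open("i0.pkl","wb"))
E
```

```text
pics
{'time': 0.0, 'joint_positions': [-0.095, 0.494, 1.346, 0.0, 1.302, -0.095], 'qd': [-0.0, 0.001, 0.003, -0.003, -0.0, -0.002], 'joint_torque': [-0.003, -88.216, -38.387, -0.0, 0.01, 0.0], 'position': [0.625, 0.0, 0.231], 'tool_rot': [[-0.001, 1.0, -0.0], [0.0, -0.0, -1.0], [-1.0, -0.001, -0.0]], 'contact_force': [0.089, -1.021, 0.188], 'wrist_torque': [0.037, 0.035, -0.021], 'grip_width': 0.086} -0.0187
scene {'camera_matrix': [[608.486, 0.0, 321.801], [0.0, 608.486, 241.618], [0.0, 0.0, 1.0]], 'origin': [1.208, -0.356, 0.791], 'rotation': [[0.514, -0.598, 0.615], [0.858, 0.363, -0.364], [-0.006, 0.715, 0.699]]}
side {'camera_matrix': [[513.648, 0.0, 317.95], [0.0, 513.648, 236.5], [0.0, 0.0, 1.0]], 'origin': [0.111, -0.447, 0.871], 'rotation': [[0.713, 0.547, -0.438], [-0.701, 0.568, -0.432], [0.013, 0.615, 0.788]]}
wrist {'camera_matrix': [[371.648, 0.0, 320.325], [0.0, 371.648, 235.723], [0.0, 0.0, 1.0]], 'mount': [[-0.0, 0.261, -0.965, -0.143], [1.0, 0.001, -0.0, 0.0], [0.001, -0.965, -0.261, -0.068], [0.0, 0.0, 0.0, 1.0]]}
```

View pics/scene0.png

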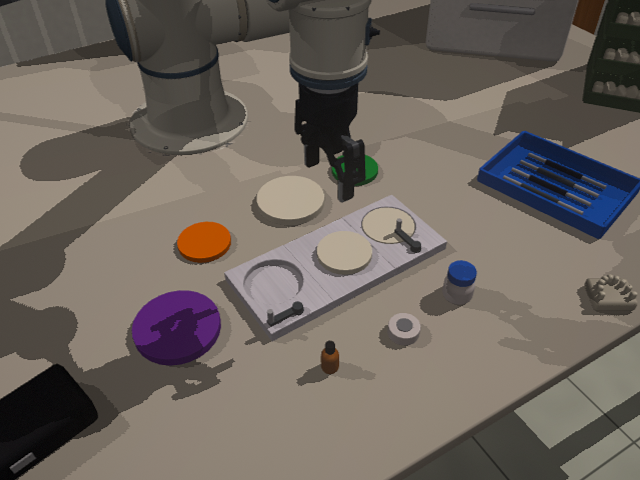

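View pics/wrist0.png

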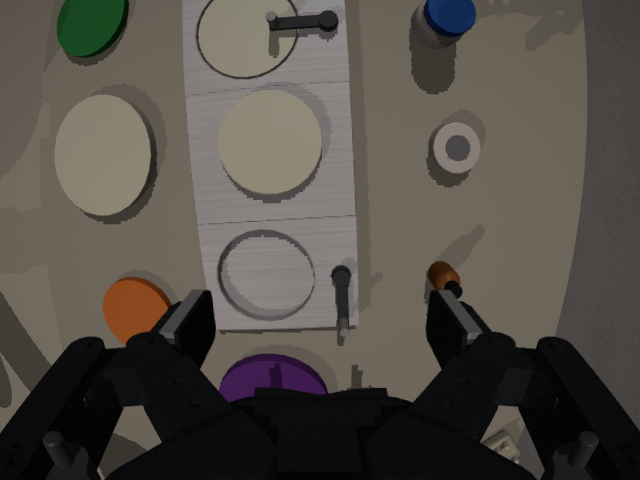

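The scene view shows the empty holder at the -y end: recess (272,285), latch pivot (297,310) and pin (271,317). In the wrist view, where up is +y and right is +x, the blank is at (270,142), the recess at (267,273), the pivot at (341,273) and the pin at (344,330). Next I'll rectify the wrist view onto the plane z=0.02 and measure there.

```bash
cat > h.py <<'E'
import numpy as np,cv2
def cam(r,s):
    if "mount" in r:
        M=np.array(r["mount"]);R=np.array(s["tool_rot"]);return R@M[:3,:3],np.array(s["position"])+R@M[:3,3]
    return np.array(r["rotation"]),np.array(r["origin"])
def ray(r,s,uv,z):
    K=np.array(r["camera_matrix"]);uv=np.atleast_2d(uv).astype(float);R,o=cam(r,s)
    a=(uv-K[:2,2])/K[0,0]
    if "mount" in r:
        t=np.linalg.norm(a,axis=1,keepdims=True)+1e-12; d=np.c_[a/t*np.sin(t),np.cos(t)]
    else: d=np.c_[a,np.ones(len(a))]
    d=(d*[1,-1,-1])@R.T
    return (o+d*((z-o[2])/d[:,2])[:,None])[:,:2]
def proj(r,s,P):
    K=np.array(r["camera_matrix"]);R,o=cam(r,s);c=((np.atleast_2d(P)-o)@R)*[1,-1,-1]
    if "mount" in r:
        n=np.linalg.norm(c[:,:2],axis=1,keepdims=True);a=c[:,:2]/n*np.arctan2(n,c[:,2:])
    else: a=c[:,:2]/c[:,2:]
    return a*K[0,0]+K[:2,2]
def ortho(r,s,z,x0,x1,y0,y1,mm=.5):
    # col -> x, row -> -y
    xs=np.arange(x0,x1,mm/1e3);ys=np.arange(y1,y0,-mm/1e3);X,Y=np.meshgrid(xs,ys)
    m=proj(r,s,np.c_[X.ravel(),Y.ravel(),np.full(X.size,z)]).reshape(*X.shape,2).astype(np.float32)
    return cv2.remap(r["img"],m[...,0],m[...,1],cv2.INTER_LINEAR)
E
python3 - <<'E'
from h import *;import pickle
s,d=pickle.load(open("i0.pkl","rb"))
im=d["wrist"]; b=ray(im,s,[[270,142],[267,273],[341,273],[344,330],[247,34]],.02);print(b.round(3))
for n in ("wrist","scene","side"):
    r=d[n]; hsv=cv2.cvtColor(r["img"],cv2.COLOR_RGB2HSV)
    p=proj(r,s,[[*b[0],.032]])[0].astype(int); print(n,p,hsv[p[1],p[0]])
    L=r["img"].astype(int); c=L[p[1],p[0]]
    m=((abs(L-c).max(2)<22)).astype(np.uint8)
    k,lab,st,ce=cv2.connectedComponentsWithStats(cv2.morphologyEx(m,cv2.MORPH_OPEN,np.ones((3,3))))
    l=lab[p[1],p[0]];cs,_=cv2.findContours((lab==l).astype(np.uint8),0,1)
    q=ray(r,s,max(cs,key=len)[:,0],.032).astype(np.float32);(e,D,a)=cv2.fitEllipse(q*1000);print(st[l],"ellipse mm",np.round(e,1),np.round(D,1))
o=ortho(im,s,.02,.44,.74,-.08,.32);cv2.imwrite("pics/o0.png",o[...,::-1])
E
```

```text
[[ 0.577  0.064]
 [ 0.57  -0.068]
 [ 0.646 -0.067]
 [ 0.65  -0.134]
 [ 0.555  0.171]]
wrist [268 142] [ 19  44 145]
[  183     0   174   329 32363] ellipse mm [576.   47.1] [163.4 401.8]
scene [344 249] [ 19  45 180]
[ 226  195  190  127 8576] ellipse mm [579.7  34.4] [165.6 400.6]
side [300 222] [ 20  44 179]
[ 236  185  152  120 6566] ellipse mm [566.3  13.8] [169.4 351.2]
```

View pics/o0.png

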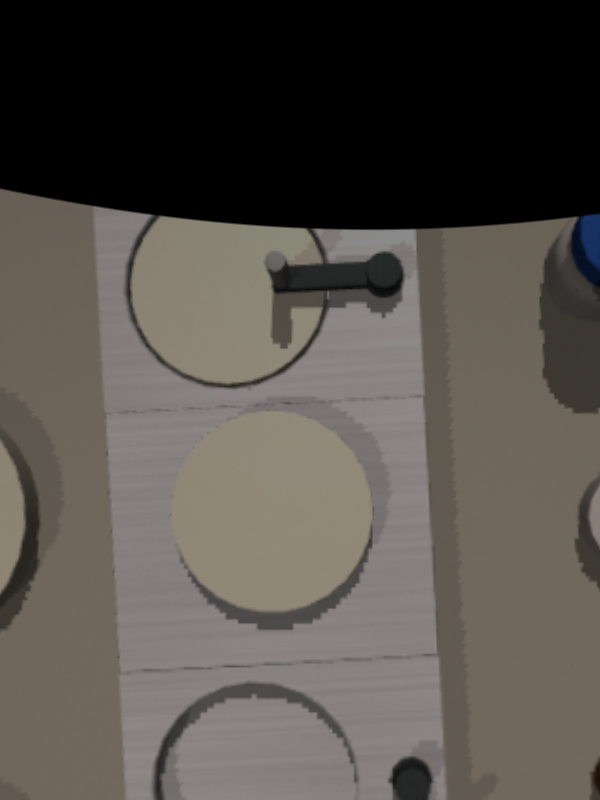

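The rectified view gives a 3.1° deck yaw and an origin near (0.561, 0.052). From that, recess = (0.568, -0.072), pivot = (0.646, -0.068) and pin ≈ (0.648, -0.115). The blank is at (0.578, 0.065). Sizes agree with the spec: deck 159 x 129.5 mm, blank Ø 97 mm. I'll push with the fingers as a 50 mm fork, starting behind the blank.

```bash
python3 -m crank '{"xyz":[[0,0,0],[0,-13,-30],[0,-13,-30],[0,-13,-30],[0,-13,-32],[30,0,0],[35,0,0],[35,0,0],[35,0,0],[35,0,0],[0,0,0]],"angular":[[4.2,0,0],[0,0,0],[0,0,0],[0,0,0],[0,0,0],[0,0,0],[0,0,0],[0,0,0],[0,0,0],[0,0,0],[0,0,0]]}' 0.59 40
python3 - <<'E'
from rig import viewer,status
import cv2,numpy as np
s=status.get_state();print(s["position"],s["grip_width"])
a=viewer.get_image("wrist")["img"];b=viewer.get_image("scene")["img"]
cv2.imwrite("pics/p1.png",np.hstack([cv2.resize(a,(400,300)),cv2.resize(b[120:345,200:500],(400,300))])[...,::-1])
E
```

```text
time: 1.52
position: [0.5804, 0.1253, 0.0592]
tool_rot: [[-0.005, 0.997, -0.073], [-0.001, -0.073, -0.997], [-1.0, -0.005, 0.001]]
contact_force: [-0.2, 0.4, 0.5]
grip_width: 0.0501
[0.5804062  0.12528418 0.05923618] 0.050051955235033266
```

View pics/p1.png

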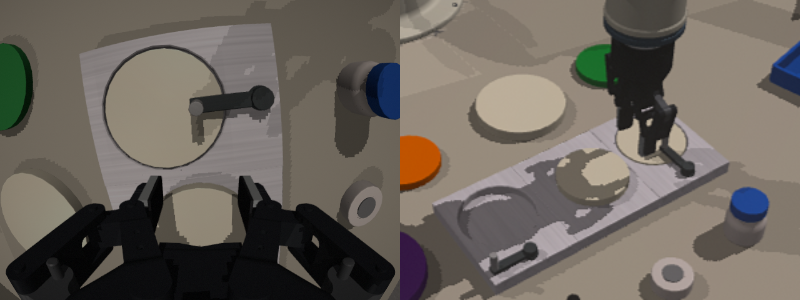

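The fork (left panel, fingers at (150,190) and (245,190)) straddles the rear of the blank, clear of the loaded latch pin at (195,105). Next I'll lower it.

```bash
python3 -m crank '{"xyz":[[15,0,0],[12,0,0],[10,0,0],[0,0,0]],"angular":[[0,0,0],[0,0,0],[0,0,0],[0,0,0]]}'
python3 - <<'E'
from rig import viewer,status
import cv2,numpy as np
b=viewer.get_image("scene")["img"];a=viewer.get_image("side")["img"]
cv2.imwrite("pics/p2.png",np.hstack([cv2.resize(a[130:280,200:400],(400,300)),cv2.resize(b[150:300,280:480],(400,300))])[...,::-1])
E
```

```text
time: 2.12
position: [0.5816, 0.1254, 0.0234]
tool_rot: [[-0.001, 0.997, -0.073], [-0.0, -0.073, -0.997], [-1.0, -0.001, 0.0]]
contact_force: [-0.1, -0.2, -0.3]
grip_width: 0.0506
```

View pics/p2.png

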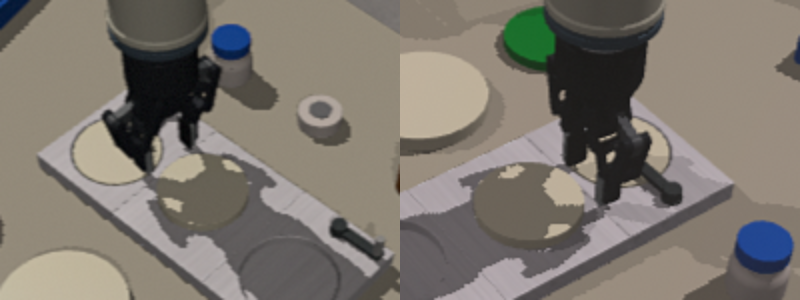

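Both views show the fingers behind the blank, with the tips just above the deck. I'll push most of the way.

```bash
python3 -m crank '{"xyz":[[1.5,0,4],[0,0,7],[0,0,7],[0,0,7],[0,0,7],[0,0,7],[0,0,7],[0,0,7],[0,0,7],[0,0,7],[0,0,7],[0,0,7],[0,0,7],[0,0,7],[0,0,7],[0,0,7],[0,0,7],[0,0,7],[0,0,6],[0,0,0]],"angular":[[0,0,0],[0,0,0],[0,0,0],[0,0,0],[0,0,0],[0,0,0],[0,0,0],[0,0,0],[0,0,0],[0,0,0],[0,0,0],[0,0,0],[0,0,0],[0,0,0],[0,0,0],[0,0,0],[0,0,0],[0,0,0],[0,0,0],[0,0,0]]}'
python3 - <<'E'
from rig import viewer,status
import cv2,numpy as np
b=viewer.get_image("scene")["img"];a=viewer.get_image("side")["img"]
cv2.imwrite("pics/p3.png",np.hstack([cv2.resize(a[180:360,240:480],(400,300)),cv2.resize(b[180:360,200:440],(400,300))])[...,::-1])
E
```

```text
time: 4.72
position: [0.5726, -0.0037, 0.0228]
tool_rot: [[-0.0, 0.997, -0.074], [-0.0, -0.074, -0.997], [-1.0, -0.0, 0.0]]
contact_force: [-0.2, -0.3, 1.0]
grip_width: 0.0507
```

View pics/p3.png

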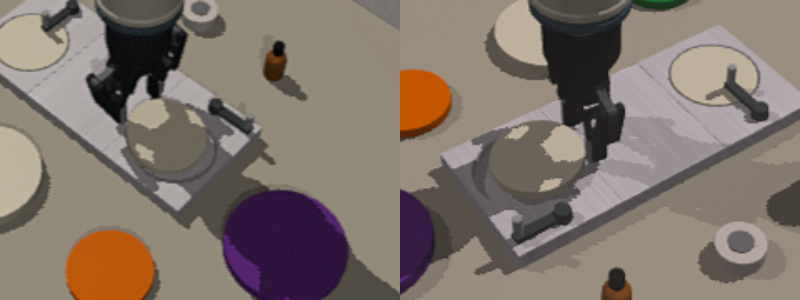

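The blank is about 15 mm short of the recess and starting to tip. I'll finish slowly.

```bash
python3 -m crank '{"xyz":[[0,0,2],[0,0,2],[0,0,2],[0,0,2],[0,0,2],[0,0,2],[0,0,2],[0,0,2],[0,0,2],[0,0,0],[0,0,0]],"angular":[[0,0,0],[0,0,0],[0,0,0],[0,0,0],[0,0,0],[0,0,0],[0,0,0],[0,0,0],[0,0,0],[0,0,0],[0,0,0]]}'
python3 - <<'E'
from rig import viewer,status
import cv2,numpy as np
b=viewer.get_image("scene")["img"];a=viewer.get_image("side")["img"]
cv2.imwrite("pics/p4.png",np.hstack([cv2.resize(a[180:360,240:480],(400,300)),cv2.resize(b[180:360,200:440],(400,300))])[...,::-1])
E
```

```text
time: 6.2
position: [0.5713, -0.0212, 0.0228]
tool_rot: [[0.0, 0.997, -0.073], [-0.0, -0.073, -0.997], [-1.0, 0.0, 0.0]]
contact_force: [0.6, 0.1, 0.8]
grip_width: 0.0504
```

View pics/p4.png

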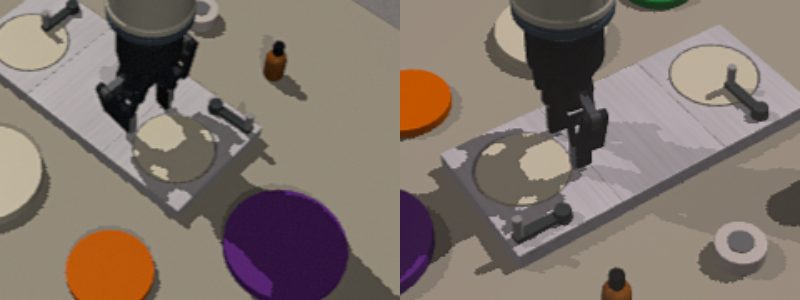

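The blank looks flush in the recess in both views, with a dark gap all the way round it. I'll raise, then check the pin and the seating, with the model overlaid.

```bash
python3 -m crank '{"xyz":[[-5,0,0],[-20,0,0],[-25,0,0],[-25,0,0],[0,0,-20],[0,0,0]],"angular":[[0,0,0],[0,0,0],[0,0,0],[0,0,0],[0,0,0],[0,0,0]]}' 0.3
python3 - <<'E'
from rig import viewer,status
from h import *
th=np.radians(3.1);R=np.array([[np.cos(th),-np.sin(th)],[np.sin(th),np.cos(th)]])
rec=np.array([.5678,-.0724]);piv=rec+R@[.078,0];print(piv)
t=np.linspace(0,2*np.pi,60);out=[]
for n,c in (("scene",(220,240,320,340)),("side",(310,190,410,290))):
    r=viewer.get_image(n);im=r["img"][c[1]:c[3],c[0]:c[2]].copy();im=cv2.resize(im,(400,400),interpolation=cv2.INTER_CUBIC)
    def put(P,col):
        for p in proj(r,None,P): cv2.circle(im,tuple(((p-c[:2]+.5)*4).astype(int)),1,col,-1)
    put(np.c_[rec[0]+.051*np.cos(t),rec[1]+.051*np.sin(t),np.full(60,.02)],(255,0,0))
    for q,col in ((1.4,(0,255,0)),(1.7,(0,0,255))):
        p=piv+R@[-.05*np.cos(q),-.05*np.sin(q)]; put([[*p,.0525]],col)
    out.append(im)
cv2.imwrite("pics/p5.png",np.hstack(out)[...,::-1])
E
```

```text
time: 7.05
position: [0.5726, 0.0002, 0.0976]
tool_rot: [[-0.0, 0.997, -0.072], [0.0, -0.072, -0.997], [-1.0, -0.0, -0.0]]
contact_force: [-0.4, -0.4, -0.3]
grip_width: 0.0256
[ 0.64568586 -0.06818185]
```

View pics/p5.png

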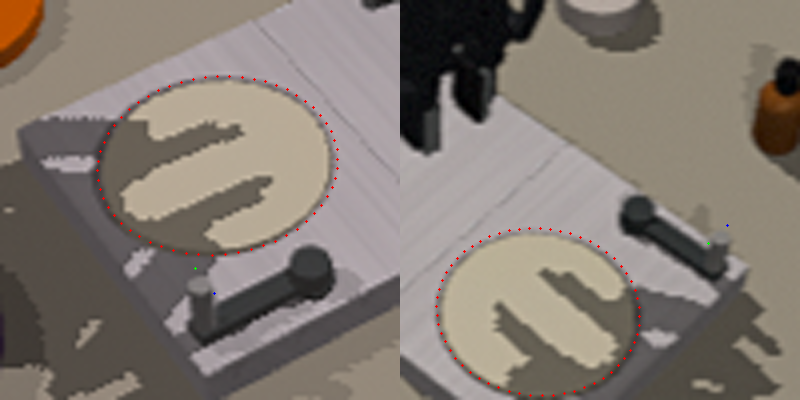

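The red recess circle fits the seated blank in both views. The pin top at (201,282) and (719,235) lies between the 1.4 and 1.7 markers, so the latch is at about 1.55 rad and the pin is at (0.6474, -0.118). I'll go above it with the jaws turned.

```bash
python3 -m crank '{"xyz":[[0,16,22],[0,17,22],[0,17,23],[0,17,23],[0,16,22.6],[0,0,0],[0,0,0],[0,0,0],[0,0,0],[0,0,0]],"angular":[[0,0,0],[0,0,0],[0,0,0],[0,0,0],[0,0,0],[9.5,0,0],[9.5,0,0],[9.5,0,0],[9.2,0,0],[0,0,0]]}'
```

```text
time: 8.4
position: [0.6469, -0.1197, 0.097]
tool_rot: [[-0.001, 0.745, -0.667], [0.0, -0.667, -0.745], [-1.0, -0.001, 0.001]]
contact_force: [-0.4, 0.3, 0.0]
grip_width: 0.0255
```

```bash
python3 -m crank '{"xyz":[[20,-0.7,-1.5],[15,0,0],[0,0,0]],"angular":[[0,0,0],[0,0,0],[0,0,0]]}'; python3 -m crank '{"xyz":[[5,0,0],[5,0,0],[5,0,0],[5,0,0],[5,0,0],[0,0,0]],"angular":[[0,0,0],[0,0,0],[0,0,0],[0,0,0],[0,0,0],[0,0,0]]}'
python3 - <<'E'
from rig import viewer
import cv2,numpy as np
b=viewer.get_image("scene")["img"];a=viewer.get_image("side")["img"]
cv2.imwrite("pics/p6.png",np.hstack([cv2.resize(a[170:290,310:430],(400,400)),cv2.resize(b[240:360,210:330],(400,400))])[...,::-1])
E
```

```text
time: 8.78
position: [0.6468, -0.1178, 0.0613]
tool_rot: [[-0.003, 0.745, -0.667], [0.001, -0.667, -0.745], [-1.0, -0.002, 0.001]]
contact_force: [-0.5, -0.0, 0.6]
grip_width: 0.0259
time: 9.52
position: [0.6475, -0.1179, 0.0373]
tool_rot: [[-0.001, 0.744, -0.668], [0.0, -0.668, -0.744], [-1.0, -0.001, 0.0]]
contact_force: [-0.3, 0.0, -0.2]
grip_width: 0.0256
```

View pics/p6.png

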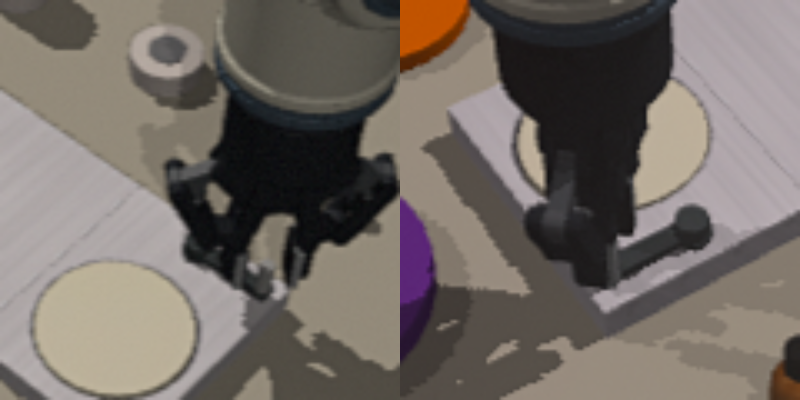

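The pin stands between the jaws. I'll push the latch along its arc at a fixed tool orientation, to about 20° short of the stop.

```bash
python3 -m crank '{"xyz":[[0,-4,0],[0,-4,0],[0,-3,2.5],[0,-2.9,2.4],[0,-3.8,2.2],[0,-3.8,2.1],[0,-4.1,1.5],[0,-4.1,1.5],[0,-4.2,0.8],[0,-4.3,0.7],[0,-4.4,0],[0,-4.4,0],[0,-4.2,-0.7],[0,-4.3,-0.8],[0,-4.1,-1.5],[0,-4.1,-1.5],[0,0,0]],"angular":[[0,0,0],[0,0,0],[0,0,0],[0,0,0],[0,0,0],[0,0,0],[0,0,0],[0,0,0],[0,0,0],[0,0,0],[0,0,0],[0,0,0],[0,0,0],[0,0,0],[0,0,0],[0,0,0],[0,0,0]]}'
python3 - <<'E'
from rig import viewer
import cv2,numpy as np
b=viewer.get_image("scene")["img"];a=viewer.get_image("side")["img"]
cv2.imwrite("pics/p7.png",np.hstack([cv2.resize(a[170:290,310:430],(400,400)),cv2.resize(b[240:360,210:330],(400,400))])[...,::-1])
E
```

```text
time: 11.75
position: [0.5941, -0.0819, 0.0378]
tool_rot: [[-0.0, 0.745, -0.668], [0.0, -0.668, -0.745], [-1.0, -0.0, 0.0]]
contact_force: [-0.1, 0.2, 0.7]
grip_width: 0.0259
```

View pics/p7.png

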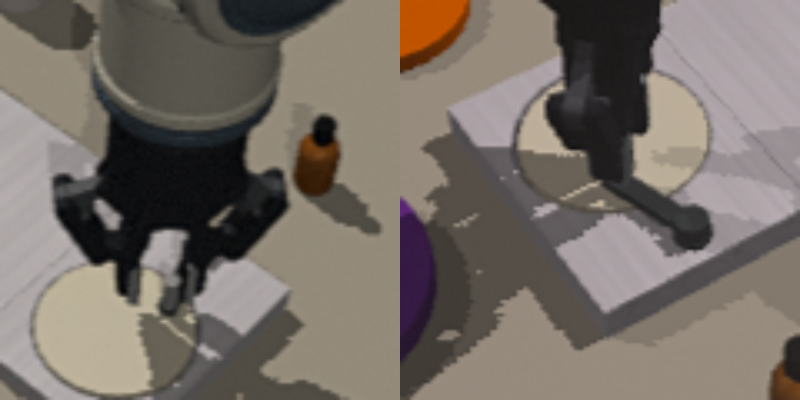

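The latch follows. The last 20° comes next, slowly, with a little overshoot.

```bash
python3 -m crank '{"xyz":[[0,-2.5,-1.4],[0,-2.5,-1.4],[0,-2.6,-1.5],[0,-2.2,-1.9],[0,-2.2,-1.8],[0,-2.3,-1.9],[0,0,0],[0,0,0]],"angular":[[0,0,0],[0,0,0],[0,0,0],[0,0,0],[0,0,0],[0,0,0],[0,0,0],[0,0,0]]}'; python3 -m crank '{"xyz":[[0,-0.7,-0.7],[0,0,0],[0,0,0]],"angular":[[0,0,0],[0,0,0],[0,0,0]]}'
```

```text
time: 12.85
position: [0.5907, -0.0657, 0.0379]
tool_rot: [[0.001, 0.744, -0.668], [-0.001, -0.668, -0.744], [-1.0, 0.001, -0.0]]
contact_force: [2.5, -4.2, -0.8]
grip_width: 0.0253
time: 13.22
position: [0.5908, -0.0652, 0.0379]
tool_rot: [[0.001, 0.744, -0.668], [-0.001, -0.668, -0.744], [-1.0, 0.002, 0.0]]
contact_force: [3.1, -9.1, -1.8]
grip_width: 0.0256
```

The reaction force rose to 9 N, and the implied pin position (0.597, -0.070) matches the closed one (0.596, -0.071), so the latch is at its stop. I'll back off, lift and check.

```bash
python3 -m crank '{"xyz":[[0,4,0.5],[0,3,0.5],[0,0,0],[-10,0,0],[-20,0,0],[-30,0,0],[-40,0,0],[-40,0,0],[0,0,-50],[0,0,-50],[0,0,0]],"angular":[[0,0,0],[0,0,0],[0,0,0],[0,0,0],[0,0,0],[0,0,0],[0,0,0],[0,0,0],[0,0,0],[0,0,0],[0,0,0]]}'
python3 - <<'E'
from rig import viewer,status
from h import *
th=np.radians(3.1);R=np.array([[np.cos(th),-np.sin(th)],[np.sin(th),np.cos(th)]])
rec=np.array([.5678,-.0724]);piv=rec+R@[.078,0]
t=np.linspace(0,2*np.pi,60);out=[]
for n,c in (("scene",(220,240,320,340)),("side",(310,190,410,290))):
    r=viewer.get_image(n);im=r["img"][c[1]:c[3],c[0]:c[2]].copy();im=cv2.resize(im,(400,400),interpolation=cv2.INTER_CUBIC)
    def put(P,col):
        for p in proj(r,None,P): cv2.circle(im,tuple(((p-c[:2]+.5)*4).astype(int)),1,col,-1)
    put(np.c_[rec[0]+.051*np.cos(t),rec[1]+.051*np.sin(t),np.full(60,.02)],(255,0,0))
    for q,col in ((0,(0,255,0)),(.1,(0,0,255))):
        p=piv+R@[-.05*np.cos(q),-.05*np.sin(q)]; put([[*p,.0525]],col)
    out.append(im)
cv2.imwrite("pics/p8.png",np.hstack(out)[...,::-1])
E
```

```text
time: 14.6
position: [0.663, 0.0073, 0.1783]
tool_rot: [[0.001, 0.746, -0.666], [0.0, -0.666, -0.746], [-1.0, 0.001, -0.001]]
contact_force: [-0.7, -0.4, 0.0]
grip_width: 0.0253
```

View pics/p8.png

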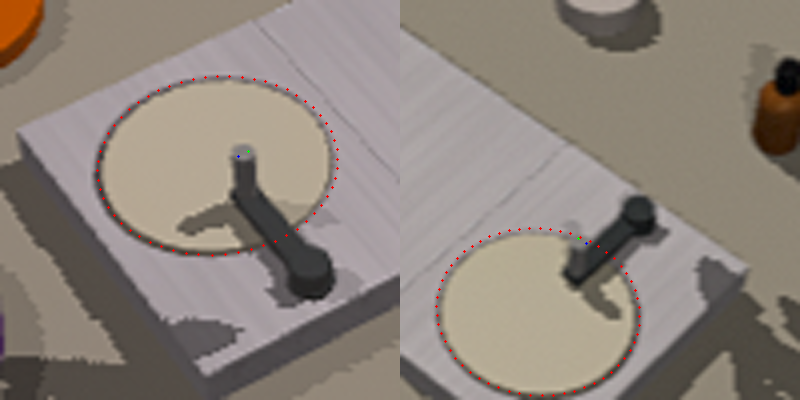

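In the side view the pin top (about (573,231)) is just past the 0 rad marker. In the scene view (243,152) it lies between the 0 and 0.1 markers, within calibration error. With the contact force at the stop and a flush blank, I'll hand in.

```bash
python3 -c "
from rig import close_job
print(close_job())"
```

```text
the job is handed in; nothing more can be done
None
```

The blank is in the empty holder's recess and the latch is shut over it. I handed the job in at about 15 s of the 54 s, with the arm lifted clear. The hand-in reports no verdict.

- **Blank:** I slid it with the two fingertips along the deck into the -y holder. It looks flush in both fixed views, and the recess circle calculated from the deck measurements fits around it.
- **Latch:** I pushed it round by its pin until the reaction rose to about 9 N. The pin position worked out from the tool (0.597, -0.070) matches the closed position (0.596, -0.071) to within 1 mm.
- **One small disagreement:** in the last pictures the side view puts the pin just past fully closed. The scene view puts it between 0 and 0.1 rad, so it cannot alone confirm full closure. Both are within the roughly 2 mm camera calibration error.
- **Jar, vial and tape roll:** I never moved the arm near them, but I did not measure their positions again at the end.

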